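# Seat a steel plate against two dowels and an end stop

## Robot

A 6-joint arm with a two-finger parallel gripper is mounted at the origin on the work surface; the furniture and walls round the work are solid. World frame = base frame: x ahead of the robot, y to its left, z up, the work surface at z = 0. Lengths are in m, angles in rad, forces in N, time in s.
With the tool pointing down it reaches from about 0.35 to 0.775 m from the base axis. Payload 5.5 kg.
Tool frame: the origin (TCP) lies midway between the tips of the shut fingers; the grasp point (between the pads) lies 19 mm behind it; z points along the fingers, y is the line along which they close (so a half turn about z gives the same grasp; the last joint's range is limited). The gripper opens to 85 mm and grips with 20 to 120 N. Pads are 22 mm wide; open, the fingers measure 114 mm over their backs; the gripper's body (76 mm by 85 mm) begins 54 mm behind the grasp point. The pads swing forward as they close: fully open they stand 13 mm farther back than shut.
Start: joints at [0.995, 0.313, 0.046, 1.304, 0, 1.431], TCP at [0.243, 0.521, 0.231] pointing down, gripper open.
Joint ranges: [-2.76, 2.76], [-0.86, 1.69], [-1.03, 1.26], [-2.2, 2.34], [-1.47, 1.5], [-3.14, 3.14]. Speed limits (rad/s): [2.57, 2.57, 3.14, 3.14, 3.14, 3.14].

## Interface

Orientations are given as a rotation vector (axis times angle).
In Python, from bench import arm, vision gives the robot as it stands.
- The arm moves only by the tool send_rows, never from a script. Its argument "plan" is a list of rows, each a list of 3 entries, a list of its own where there are three numbers: the gripper's target within -1 to 1 (shut at 1, half-way at 0, fully open at -1), then the shift along the tool's x, y, z in mm, then the turn, a rotation vector about the tool's x, y, z in degrees. In form: [[gripper, [dx, dy, dz], [ax, ay, az]], ...]. A call has 1 to 8 rows; each row shifts and turns the commanded pose from where the row before left it, along the tool's axes as they then stand; what a row does not reach is not made up. A row lasts 1/12 s, in which the tool goes at most 41.7 mm and 7.16 degrees, less where a joint would pass 70% of its speed; a pose out of reach is approached as far as the arm can. A call with a gripper value outside its range is refused whole. The fingers move at their own pace and stop on an object; "force" is the grip in N (left out, the last holds). Time passes only in rows, so rows that do not move let the fingers close. It gives the time, the measured TCP pose, the force, the opening and the grip force at its end, in the units of the state.
- arm.read_state(): the state, without advancing time (a new reading comes with each control period).
- vision.camera(name): name is "side" or "top"; returns (picture, depth): 384x512x3 uint8, red, green, blue; 384x512 float32, m along the optical axis (not along the pixel's ray), 0 where there is no reading.
- vision.camera_info(name): a dict with "mtx" (3x3 intrinsics, pixels), "R" (3x3) and "t" (3): a world point X has camera coordinates R X + t. Camera axes: x right, y down, z forward; pixel columns grow to the right and rows downward; lengths in m; the calibration is good to about 2 mm. A picture is of the moment at which its call begins. camera_info takes no time and is no camera call.
- arm.close_job(): hands the job in; it is judged then, once.
The state is a dict: "time_s": time; "joints": joint angles; "qd": joint speeds; "joint_efforts": joint torques, N m; "ee_pos": TCP position; "orientation": TCP orientation; "contact_force": force on the tool from outside, world axes, zero at the start; "moment": the same for the moment, N m; "grip_width": opening from 0.0 (shut) to 1.0 (fully open); "grasp_force": force on a finger pad.
Only numpy, scipy, OpenCV 4.12 (cv2) and the standard library are available. Lean on these libraries where they do the work, as an engineer would, in place of code of your own. Each camera call takes 0.05 s, during which the arm holds its last target. There are 200 camera calls.

## Task

Pick up the steel plate with the round boss, lay it flat on the plywood jig board a little clear of both the two steel dowels and the wooden end stop, and let go so that it rests there. Then slide it over until its long edge is pressed against both dowels, and from there along the dowels until its end presses on the stop, flat on the board all the while, so that it bears firmly on all three at once (at least 2 N on each dowel and on the stop, held for half a second), but never with more than 25 N on any of them. Let go and leave it fully home and flush, with the things round about where they were.

Things in the scene. Friction and masses are not known exactly. Their poses are not given: they have to be found in the camera images.
- jig_board: Plywood board fixed to the bench, 150 (x) x 240 (y) x 18 mm; origin at the centre of its underside, z up, its top at z = 18. Its place and yaw change from run to run. The dowels stand near its +x side, the end stop at its +y end; the plate goes with its long side along y. With the plate home on the dowels the plate's origin is at x = 4 mm in this frame
- dowel_a: Bright steel locating dowel fixed in the board, 12 mm diameter, standing 9 mm above the board's top; origin on its axis at the board's top, at x = 45, y = -50 mm in the board's frame, so the two dowels' faces touch a line at x = 39 mm; greased, low friction
- dowel_b: The second dowel, the same, at x = 45, y = +50 mm in the board's frame
- end_stop: Dark wooden block fixed on the board as end stop, 30 x 76 x 18 mm; origin at the centre of its underside, on the board's top. Its own x axis (the 30 mm) points along the board's +y. Square to the board and centred across it; its origin is at y = 78 to 92 mm of the board's frame, set anew each run. Casting home: its origin is 85 mm from the stop's, towards the board's -y
- plate: Loose steel plate, 0.65 to 0.95 kg, slides on the board at 3 to 7 N: 70 (x) x 140 (y) x 10 mm with a round upright boss in the middle, 20 mm diameter, its top 44 mm above the underside; fillet at the boss's foot 4 mm high. Origin at the centre of the underside, z up. The same either way round; take it by the boss from above. A hard push high on the boss tips it
- sand_block_2: Brown sanding block, 60 x 110 x 35 mm, origin at the centre of its underside; leave alone
- nozzle_2: Grey conical glue nozzle standing on its flared foot, 35 mm across, 66 mm high, origin at the centre of its underside; leave alone
- mill_file: Steel file without handle lying flat, 24 x 249 x 8 mm, origin at the centre of its underside, long axis y; leave alone
Mind the look-alikes: they are no part of the job. Of the things shaped like the plate, the steel one is meant.

How it is judged:
By the outcome, as a careful person would: the job done as asked, in the order asked, and still so for the second after the job is handed in, with the robot touching nothing.
It also fails if it takes over 72 s, if anything falls off the work surface, if the arm or the gripper's body presses on something with over 40 N, if the wrist force passes 120 N, or if a joint passes its speed limit or range.

## Working session

There is one attempt and no reset: what is moved stays moved. The work goes in short steps, Python scripts to look and compute and a tool call to move; the robot and the scene stay as the last step left them, time stands still between calls to the robot, and variables do not carry over. Pictures are saved under pics/ and viewed, at most 10 in all, crops included, and the job is handed in when it is done.

Besides the shell and the picture viewer there is one more tool, called after "Emit:" by a JSON object that holds its "method" and its "body". send_rows: Moves the arm, as the interface text tells. Its arguments: {"type":"object","properties":{"plan":{"type":"array"},"force":{"type":"number"}},"required":["plan"]}

```bash
mkdir -p pics
cat > h.py <<'E'
import numpy as np, cv2
from bench import arm, vision
def snap(n,tag):
    p,d=vision.camera(n); cv2.imwrite(f'pics/{tag}.png',p[:,:,::-1]); np.savez(f'pics/{tag}.npz',p=p,d=d); return p,d
def ray(n,uv,z):
    c=vision.camera_info(n); R,t,K=map(np.array,(c['R'],c['t'],c['mtx']))
    uv=np.atleast_2d(np.array(uv,float)); d=(R.T@np.linalg.inv(K)@np.c_[uv,np.ones(len(uv))].T).T
    o=-R.T@t; return o+d*((z-o[2])/d[:,2])[:,None]
def cloud(n,d):
    c=vision.camera_info(n); R,t,K=map(np.array,(c['R'],c['t'],c['mtx']))
    v,u=np.mgrid[:384,:512]; r=np.stack([u,v,np.ones_like(u)],-1)@np.linalg.inv(K).T
    return (r*d[...,None]-t)@R
E
python3 - <<'E'
from h import *
a,_=snap('top','t0'); b,_=snap('side','s0')
cv2.imwrite('pics/t0b.png',cv2.resize(a[:,:,::-1],(800,600)));cv2.imwrite('pics/s0b.png',cv2.resize(b[:,:,::-1],(800,600)))
print(arm.read_state())
for n in('top','side'):
    c=vision.camera_info(n); print(n,-np.array(c['R']).T@np.array(c['t']),c['mtx'])
E
```

```text
{'time_s': 0.1, 'joints': array([ 9.95359525e-01,  3.13931452e-01,  4.50739642e-02,  1.30362950e+00,
       -1.82141853e-05,  1.43121197e+00]), 'qd': array([-0.00026706, -0.00140979,  0.00360117, -0.00052488, -0.00014738,
        0.00010534]), 'joint_efforts': array([ 3.45918896e-03, -4.81722629e+01,  2.99245369e+01,  1.27161635e-02,
       -1.16933156e-04,  2.37005636e-06]), 'ee_pos': array([0.24249838, 0.5208361 , 0.23048695]), 'orientation': array([-6.79104707e-01, -3.06672548e+00,  2.49731708e-03]), 'contact_force': array([ 0.18225066, -0.07686274, -0.0296331 ]), 'moment': array([ 0.01762995, -0.00188558, -0.00886939]), 'grasp_force': 0.0, 'grip_width': 1.0000484017614135}
top [0.23028134 0.22608422 1.62704485] [[476.23421812   0.         253.40750875]
 [  0.         476.23421812 183.07344864]
 [  0.           0.           1.        ]]
side [ 0.2597258  -0.8991675   0.87521066] [[472.54122596   0.         257.90531015]
 [  0.         472.54122596 198.35925358]
 [  0.           0.           1.        ]]
```

View pics/t0b.png

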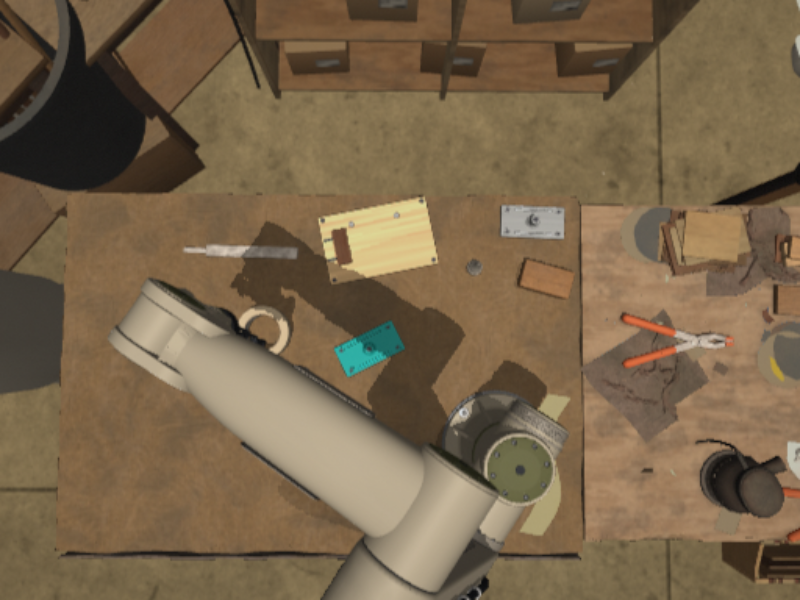

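View pics/s0b.png

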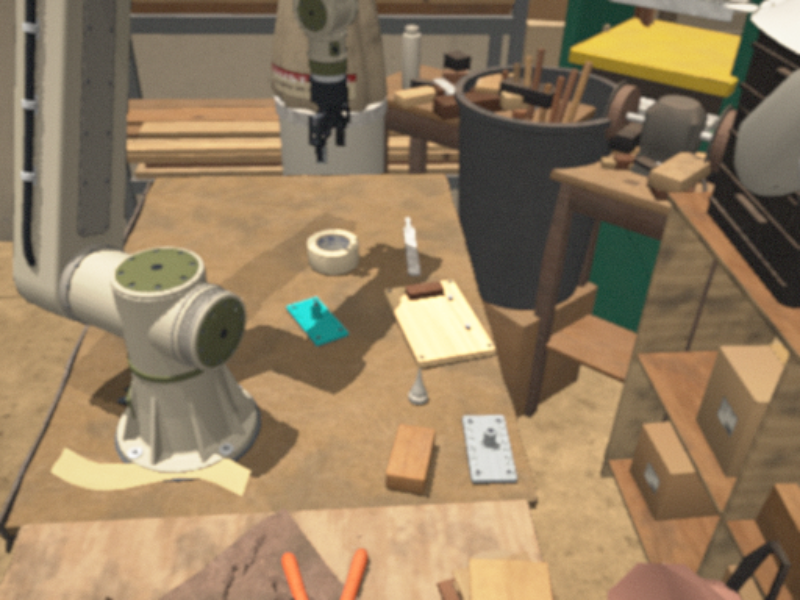

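The top view shows two plate-shaped things with a boss: a teal one at about (369,348) and a grey metallic one at about (533,221), both in the 800x600 picture. The grey one fits "steel". The board is at about (378,240), with the stop on its left (+y) end and the dowels at (351,223) and (396,214). I'll confirm this with a crop and measure.

Run:
```python
from h import *
z=np.load('pics/t0.npz'); p,d=z['p'],z['d']; hsv=cv2.cvtColor(p,cv2.COLOR_RGB2HSV)
P=cloud('top',d)
def rect(mask,h,tag,roi):
    m=np.zeros(mask.shape,np.uint8); u0,u1,v0,v1=roi; m[v0:v1,u0:u1]=mask[v0:v1,u0:u1]*255
    m=cv2.morphologyEx(m,cv2.MORPH_CLOSE,np.ones((3,3)))
    c=max(cv2.findContours(m,0,2)[0],key=cv2.contourArea)
    w=ray('top',c[:,0],h)[:,:2]; r=cv2.minAreaRect((w*1000).astype(np.float32)); print(tag,r,cv2.contourArea(c), 'px',c[:,0].mean(0)); return m
H=P[...,2]
m1=rect((hsv[...,1]<60)&(hsv[...,2]>90),.010,'plate',(312,370,122,160))
m2=rect((H>.010)&(H<.06),.018,'board-depth',(195,290,115,190))
m3=rect((hsv[...,1]>50)&(hsv[...,2]>140),.018,'board-col',(195,290,115,190))
m4=rect(hsv[...,2]<115,.036,'stop',(208,230,142,174))
m5=rect(H>.025,.036,'stop-depth',(205,235,140,180))
for tag,(u,v) in dict(plate=(333,137),boss=(341,141),board=(250,150),stop=(219,157)).items(): print(tag,P[v,u])
def crop(u0,u1,v0,v1): return cv2.resize(p[v0:v1,u0:u1,::-1],None,fx=8,fy=8,interpolation=cv2.INTER_CUBIC)
a=crop(200,290,120,186)[:,:]; b=crop(315,365,125,156)
cv2.imwrite('pics/c0.png',np.vstack([np.hstack([a[:528,:],]),])); 
b=cv2.resize(b,(720,446)); cv2.imwrite('pics/c1.png',b)
```

```text
plate ((484.4213562011719, -81.31358337402344), (139.00711059570312, 71.22758483886719), 87.5269546508789) 773.5 px [340.46666667 140.66666667]
board-depth ((439.4902648925781, 257.10467529296875), (149.87107849121094, 239.49557495117188), 11.595597267150879) 2976.0 px [242.20212766 153.68085106]
board-col ((410.2767333984375, 234.68133544921875), (221.17172241210938, 271.1110534667969), 11.700547218322754) 3007.0 px [251.00769231 157.97692308]
stop ((424.8699035644531, 336.474609375), (75.33252716064453, 29.506067276000977), 12.481078147888184) 151.5 px [218.28571429 157.89285714]
stop-depth ((423.45001220703125, 339.09869384765625), (87.63260650634766, 51.3927001953125), 4.634004592895508) 201.0 px [217.39534884 157.20930233]
plate [ 0.49978836 -0.05529903  0.01257928]
boss [ 0.4810086  -0.07645177  0.04474722]
board [0.45254741 0.22868983 0.02052115]
stop [0.42634103 0.33276894 0.03517519]
```

View pics/c0.png

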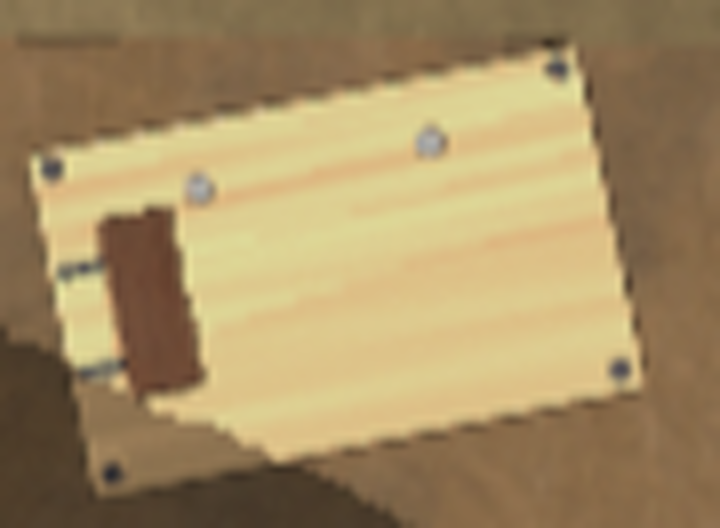

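View pics/c1.png

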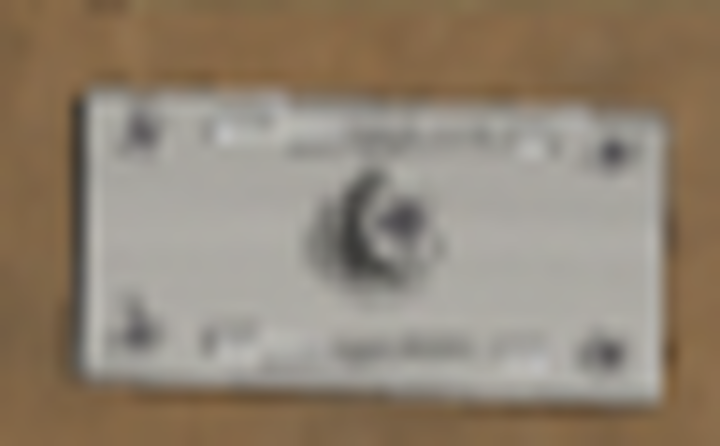

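The crops confirm it: bare steel plate with a round boss at crop (385,228), and dowel tops at board-crop pixels (199,188) and (431,142). Next I'll refine with the dowels and the side view.

Run:
```python
from h import *
uv=lambda x,y,u0,v0,s:((x+.5)/s-.5+u0,(y+.5)/s-.5+v0)
B=ray('top',uv(199,188,200,120,8),.027)[0]; A=ray('top',uv(431,142,200,120,8),.027)[0]
print('dowels b,a',B,A,'dist',np.linalg.norm(B-A)); e=(B-A)/np.linalg.norm(B-A); yaw=np.arctan2(-e[0],e[1]); print('yaw',np.degrees(yaw))
R=np.array([[np.cos(yaw),-np.sin(yaw)],[np.sin(yaw),np.cos(yaw)]])
print('board origin from dowels',(A+B)[:2]/2-R@[.045,0])
print('boss top',ray('top',uv(392,225,315,125,14.4),.044))
z=np.load('pics/s0.npz'); p=z['p']; hsv=cv2.cvtColor(p,cv2.COLOR_RGB2HSV)
m=np.zeros((384,512),np.uint8); s=(slice(262,312),slice(293,335)); m[s]=((hsv[...,1]<60)&(hsv[...,2]>80))[s]*255
m=cv2.morphologyEx(m,cv2.MORPH_CLOSE,np.ones((3,3)))
c=max(cv2.findContours(m,0,2)[0],key=cv2.contourArea)
print('plate side',cv2.minAreaRect((ray('side',c[:,0],.010)[:,:2]*1000).astype(np.float32)))
m=((hsv[...,0]<40)&(hsv[...,1]>40)&(hsv[...,2]>170)).astype(np.uint8)*255; r=np.zeros_like(m); r[178:238,240:320]=m[178:238,240:320]
c=max(cv2.findContours(r,0,2)[0],key=cv2.contourArea)
print('board side',cv2.minAreaRect((ray('side',c[:,0],.018)[:,:2]*1000).astype(np.float32)))
a=cv2.resize(p[175:240,240:325,::-1],None,fx=9,fy=9,interpolation=cv2.INTER_CUBIC)
cv2.imwrite('pics/c2.png',a)
```

```text
dowels b,a [0.47490696 0.31532712 0.027     ] [0.49501924 0.21721155 0.027     ] dist 0.10015572184988682
yaw 11.584332222964344
board origin from dowels [0.44087974 0.25723288]
boss top [[ 0.48398317 -0.07916303  0.044     ]]
plate side ((482.58172607421875, -86.24837493896484), (148.6881866455078, 72.58252716064453), 87.43724060058594)
board side ((429.142578125, 243.4186248779297), (297.6443176269531, 222.65074157714844), 87.51675415039062)
```

View pics/c2.png

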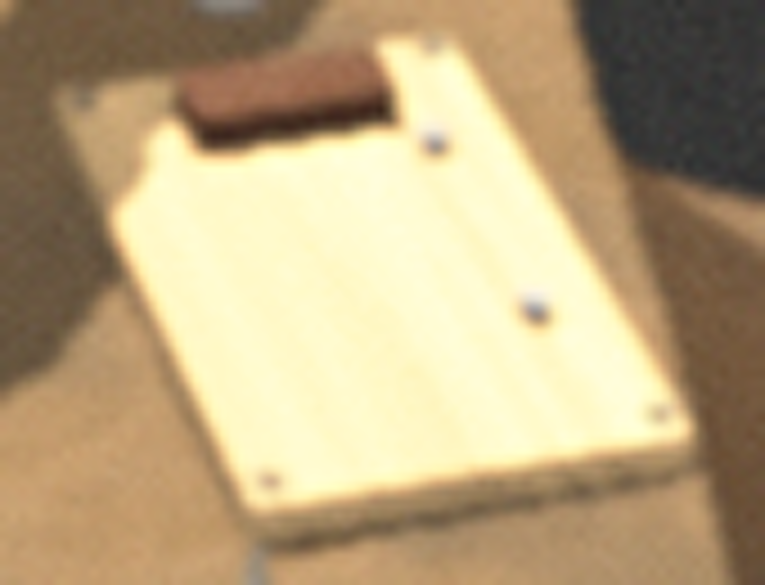

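The side crop shows the stop at (285,95) and the dowels at (433,140) and (535,308), in agreement with the top view. Measured values:
- Board origin is (0.440, 0.257), yaw 11.6°.
- The stop is at about y = 81, so the plate's home is near (0.4447, 0.2539).
- Plate boss is at (0.484, -0.081), yaw -2.5°.

First I turn the tool so its fingers close across the plate.

Emit:
{"method": "send_rows", "body": {"plan": [[-0.2,[0,0,0],[0,0,6.75]],[-0.2,[0,0,0],[0,0,6.75]],[-0.2,[0,0,0],[0,0,6.75]],[-0.2,[0,0,0],[0,0,6.75]],[-0.2,[0,0,0],[0,0,6.75]],[-0.2,[0,0,0],[0,0,6.75]],[-0.2,[0,0,0],[0,0,6.75]],[-0.2,[0,0,0],[0,0,6.75]]], "force": 40}}

```text
time_s: 0.77
ee_pos: [0.2426, 0.521, 0.2308]
orientation: [2.005, 2.419, -0.002]
contact_force: [-0.6, -0.7, -0.8]
grip_width: 0.599
grasp_force: 0.0
```

Emit:
{"method": "send_rows", "body": {"plan": [[-0.2,[0,0,0],[0,0,6.75]],[-0.2,[0,0,0],[0,0,6.75]],[-0.2,[-35,15.8,0],[0,0,0]],[-0.2,[-35,15.8,0],[0,0,0]],[-0.2,[-35,15.8,0],[0,0,0]],[-0.2,[-35,15.8,0],[0,0,0]],[-0.2,[-35,15.8,0],[0,0,0]],[-0.2,[-35,15.8,0],[0,0,0]]]}}

```text
time_s: 1.43
ee_pos: [0.3283, 0.3056, 0.2309]
orientation: [-2.268, -2.174, 0.001]
contact_force: [1.0, 0.4, 0.3]
grip_width: 0.601
grasp_force: 0.0
```

Emit:
{"method": "send_rows", "body": {"plan": [[-0.2,[-35,15.8,0],[0,0,0]],[-0.2,[-35,15.8,0],[0,0,0]],[-0.2,[-35,15.8,0],[0,0,0]],[-0.2,[-35,15.8,0],[0,0,0]],[-0.2,[-35,15.8,0],[0,0,0]],[-0.2,[-35,15.8,0],[0,0,0]],[-0.2,[-35,15.8,0],[0,0,0]],[-0.2,[0,0,0],[0,0,0]]]}}

```text
time_s: 2.1
ee_pos: [0.4308, 0.0525, 0.231]
orientation: [2.275, 2.163, -0.001]
contact_force: [1.0, 1.0, -0.6]
grip_width: 0.603
grasp_force: 0.0
```

```bash
cat >> h.py <<'E'
from scipy.spatial.transform import Rotation as Ro
def go(x,y,z,yaw=None):
    s=arm.read_state(); R=Ro.from_rotvec(s['orientation']).as_matrix()
    print('t',round(s['time_s'],2),'pos',s['ee_pos'].round(4),'F',s['contact_force'].round(2),'M',s['moment'].round(3),'w',round(s['grip_width'],3),'g',round(s['grasp_force'],1))
    print('ytool yaw',np.degrees(np.arctan2(R[1,1],R[0,1])).round(2),'tilt tool z',R[:,2].round(4),'tool delta mm',(R.T@(np.array([x,y,z])-s['ee_pos'])*1000).round(1))
E
python3 -c "
from h import *
go(.484,-.081,.1)"
```

```text
t 2.1 pos [0.4308 0.0525 0.231 ] F [ 0.98  0.99 -0.6 ] M [-0.01  -0.043 -0.021] w 0.603 g 0.0
ytool yaw -2.9 tilt tool z [ 0.0014 -0.0022 -1.    ] tool delta mm [-130.3   59.7  131.4]
```

Emit:
{"method": "send_rows", "body": {"plan": [[-0.2,[-21.7,10,0],[0,0,0]],[-0.2,[-21.7,10,0],[0,0,0]],[-0.2,[-21.7,10,0],[0,0,0]],[-0.2,[-21.7,10,0],[0,0,0]],[-0.2,[-21.7,10,0],[0,0,0]],[-0.2,[-21.7,10,0],[0,0,0]],[-0.2,[0,0,0],[0,0,0]],[-0.2,[0,0,0],[0,0,0]]]}}

```text
time_s: 2.77
ee_pos: [0.4826, -0.0752, 0.2307]
orientation: [-2.27, -2.17, 0.001]
contact_force: [-0.4, 0.3, -0.3]
grip_width: 0.605
grasp_force: 0.0
```

```bash
python3 -c "
from h import *
go(.484,-.081,.1)"
```

```text
t 2.77 pos [ 0.4826 -0.0752  0.2307] F [-0.41  0.31 -0.28] M [0.03  0.037 0.039] w 0.605 g 0.0
ytool yaw -2.58 tilt tool z [-1.3e-03  8.0e-04 -1.0e+00] tool delta mm [ -5.8   1.8 130.7]
```

Emit:
{"method": "send_rows", "body": {"plan": [[-0.2,[-5.8,1.7,30],[0,0,0]],[-0.2,[0,0,35],[0,0,0]],[-0.2,[0,0,35],[0,0,0]],[-0.2,[0,0,35],[0,0,0]],[-0.2,[0,0,30],[0,0,0]],[-0.2,[0,0,20],[0,0,0]],[-0.2,[0,0,10],[0,0,0]],[-0.2,[0,0,0],[0,0,0]]]}}

```text
time_s: 3.43
ee_pos: [0.4818, -0.0789, 0.0342]
orientation: [-2.264, -2.171, 0.003]
contact_force: [-0.7, 0.7, -0.1]
grip_width: 0.6
grasp_force: 0.0
```

Run:
```python
from h import *
go(.484,-.081,.018)
p,d=snap('side','s1'); a,_=snap('top','t1')
cv2.imwrite('pics/c3.png',cv2.resize(p[235:320,260:370,::-1],None,fx=7,fy=7,interpolation=cv2.INTER_CUBIC)[:600,:800])
```

```text
t 3.43 pos [ 0.4818 -0.0789  0.0342] F [-0.66  0.69 -0.15] M [0.001 0.018 0.046] w 0.6 g 0.0
ytool yaw -2.4 tilt tool z [-0.0047  0.0019 -1.    ] tool delta mm [-2.   2.3 16.2]
```

View pics/c3.png

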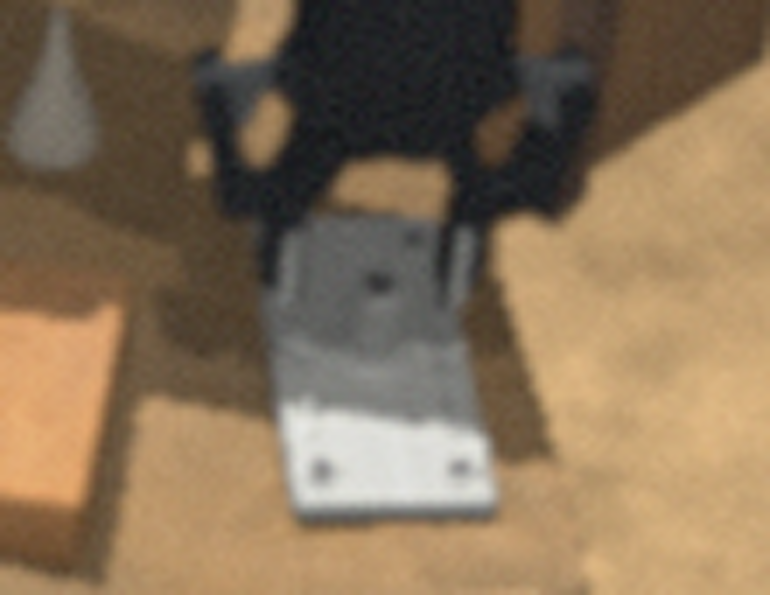

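The boss at (380,285) stands between the two pads (about x=265 to 470). I go down and close on it.

Emit:
{"method": "send_rows", "body": {"plan": [[-0.2,[-2,2,8],[0,0,0]],[-0.2,[0,0,7],[0,0,0]],[-0.2,[0,0,0],[0,0,0]],[0.9,[0,0,0],[0,0,0]],[0.9,[0,0,0],[0,0,0]],[0.9,[0,0,0],[0,0,0]],[0.9,[0,0,0],[0,0,0]],[0.9,[0,0,0],[0,0,0]]], "force": 50}}

```text
time_s: 4.2
ee_pos: [0.4856, -0.0828, 0.0217]
orientation: [-2.269, -2.173, 0.001]
contact_force: [-4.4, -0.0, 5.9]
grip_width: 0.213
grasp_force: 48.9
```

Emit:
{"method": "send_rows", "body": {"plan": [[0.9,[0,0,0],[0,0,0]],[0.9,[0,0,0],[0,0,0]],[0.9,[0,0,0],[0,0,0]],[0.9,[0,0,0],[0,0,0]]]}}

```text
time_s: 4.53
ee_pos: [0.4856, -0.0828, 0.0217]
orientation: [-2.269, -2.173, 0.001]
contact_force: [-2.6, -0.2, 5.2]
grip_width: 0.213
grasp_force: 48.9
```

```bash
python3 -c "
from h import *
go(.484,-.081,.018)"
```

```text
t 4.53 pos [ 0.4856 -0.0828  0.0217] F [-2.58 -0.17  5.17] M [-0.019  0.733 -0.053] w 0.213 g 48.9
ytool yaw -2.48 tilt tool z [-6.e-04 -3.e-04 -1.e+00] tool delta mm [ 1.8 -1.7  3.7]
```

Emit:
{"method": "send_rows", "body": {"plan": [[0.9,[0,0,-12],[0,0,0]],[0.9,[0,0,-20],[0,0,0]],[0.9,[0,0,-20],[0,0,0]],[0.9,[0,0,-20],[0,0,0]],[0.9,[0,0,-20],[0,0,0]],[0.9,[0,0,-15],[0,0,0]],[0.9,[0,0,0],[0,0,0]],[0.9,[0,0,0],[0,0,0]]], "force": 70}}

```text
time_s: 5.2
ee_pos: [0.4859, -0.0827, 0.1276]
orientation: [-2.269, -2.173, -0.0]
contact_force: [0.1, -0.1, -9.6]
grip_width: 0.205
grasp_force: 69.4
```

Emit:
{"method": "send_rows", "body": {"plan": [[0.9,[20,-4,0],[0,0,0]],[0.9,[25,-5,0],[0,0,0]],[0.9,[25,-5,0],[0,0,0]],[0.9,[25,-5,0],[0,0,0]],[0.9,[25,-5,0],[0,0,0]],[0.9,[25,-5,0],[0,0,0]],[0.9,[25,-5,0],[0,0,0]],[0.9,[25,-5,0],[0,0,0]]]}}

```text
time_s: 5.87
ee_pos: [0.4533, 0.1148, 0.1258]
orientation: [-2.267, -2.171, 0.005]
contact_force: [0.3, -0.0, -9.7]
grip_width: 0.207
grasp_force: 69.1
```

Emit:
{"method": "send_rows", "body": {"plan": [[0.9,[25,-6,0],[0,0,0]],[0.9,[25,-6,0],[0,0,0]],[0.9,[25,-6,0],[0,0,0]],[0.9,[20,-4,0],[0,0,0]],[0.9,[0,0,0],[0,0,-7.05]],[0.9,[0,0,0],[0,0,-7.05]],[0.9,[0,0,0],[0,0,0]],[0.9,[0,0,0],[0,0,0]]]}}

```text
time_s: 6.53
ee_pos: [0.4362, 0.2093, 0.1263]
orientation: [-1.987, -2.43, 0.005]
contact_force: [-0.3, -0.7, -8.9]
grip_width: 0.202
grasp_force: 69.1
```

```bash
python3 -c "
from h import *
go(.4338,.2374,.042)"
```

```text
t 6.53 pos [0.4362 0.2093 0.1263] F [-0.34 -0.68 -8.88] M [ 0.003  0.01  -0.034] w 0.202 g 69.1
ytool yaw 11.45 tilt tool z [-3.5e-03 -9.0e-04 -1.0e+00] tool delta mm [28.   3.6 84.3]
```

Emit:
{"method": "send_rows", "body": {"plan": [[0.9,[14,2,0],[0,0,0]],[0.9,[14,2,0],[0,0,0]],[0.9,[0,0,20],[0,0,0]],[0.9,[0,0,20],[0,0,0]],[0.9,[0,0,20],[0,0,0]],[0.9,[0,0,10],[0,0,0]],[0.9,[0,0,0],[0,0,0]],[0.9,[0,0,0],[0,0,0]]]}}

```text
time_s: 7.2
ee_pos: [0.4352, 0.2373, 0.0577]
orientation: [-1.987, -2.432, 0.003]
contact_force: [0.6, 0.0, -8.9]
grip_width: 0.205
grasp_force: 69.1
```

Run:
```python
from h import *
go(.4338,.2374,.0395)
p,d=snap('side','s2'); a,_=snap('top','t2')
l=cv2.resize(p[165:245,235:335,::-1],(400,320),interpolation=cv2.INTER_CUBIC)
r=cv2.resize(a[110:190,195:295,::-1],(400,320),interpolation=cv2.INTER_CUBIC)
cv2.imwrite('pics/c4.png',np.hstack([l,r]))
```

```text
t 7.2 pos [0.4352 0.2373 0.0577] F [ 0.64  0.04 -8.86] M [ 0.025 -0.009  0.078] w 0.205 g 69.1
ytool yaw 11.52 tilt tool z [-2.1e-03 -6.0e-04 -1.0e+00] tool delta mm [ 0.4 -1.3 18.2]
```

View pics/c4.png

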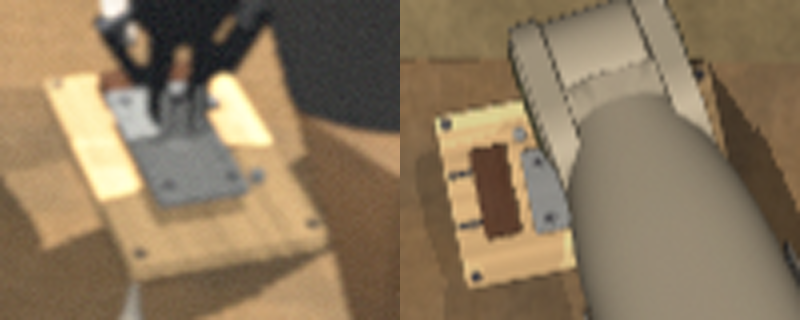

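Plate is level over the board, its end clear of the stop (crop 520 against 530) and its edge clear of both dowels (520,133 top; 255,177 side). Lowering.

Emit:
{"method": "send_rows", "body": {"plan": [[0.9,[0,-1,6],[0,0,0]],[0.9,[0,0,5],[0,0,0]],[0.9,[0,0,3],[0,0,0]],[0.9,[0,0,1],[0,0,0]],[0.9,[0,0,1],[0,0,0]],[0.9,[0,0,1],[0,0,0]],[0.9,[0,0,0],[0,0,0]],[0.9,[0,0,0],[0,0,0]]]}}

```text
time_s: 7.97
ee_pos: [0.435, 0.2377, 0.0414]
orientation: [1.985, 2.435, 0.0]
contact_force: [-0.1, 0.3, -9.2]
grip_width: 0.204
grasp_force: 69.5
```

Emit:
{"method": "send_rows", "body": {"plan": [[0.9,[0,0,0.7],[0,0,0]],[0.9,[0,0,0.7],[0,0,0]],[0.9,[0,0,0.6],[0,0,0]],[0.9,[0,0,0],[0,0,0]],[0.9,[0,0,0],[0,0,0]]]}}

```text
time_s: 8.38
ee_pos: [0.4352, 0.2377, 0.0399]
orientation: [1.985, 2.435, 0.001]
contact_force: [-0.8, -1.1, -1.9]
grip_width: 0.202
grasp_force: 70.3
```

Emit:
{"method": "send_rows", "body": {"plan": [[0.9,[0,0,0.6],[0,0,0]],[0.9,[0,0,0],[0,0,0]],[0.0,[0,0,0],[0,0,0]],[0.0,[0,0,0],[0,0,0]],[0.0,[0,0,0],[0,0,0]],[0.0,[0,0,0],[0,0,0]],[0.0,[0,0,0],[0,0,0]],[0.0,[0,0,0],[0,0,0]]]}}

```text
time_s: 9.05
ee_pos: [0.4351, 0.2377, 0.0388]
orientation: [1.985, 2.435, 0.001]
contact_force: [-0.5, -0.5, -0.2]
grip_width: 0.498
grasp_force: 0.0
```

Run:
```python
from h import *
go(.4338,.2374,.0395)
p,d=snap('side','s3'); a,_=snap('top','t3')
l=cv2.resize(p[165:245,235:335,::-1],(400,320),interpolation=cv2.INTER_CUBIC)
r=cv2.resize(a[110:190,195:295,::-1],(400,320),interpolation=cv2.INTER_CUBIC)
cv2.imwrite('pics/c5.png',np.hstack([l,r]))
```

```text
t 9.05 pos [0.4351 0.2377 0.0388] F [-0.5  -0.55 -0.19] M [-0.027  0.076 -0.007] w 0.498 g 0.0
ytool yaw 11.63 tilt tool z [ 4.e-04  2.e-04 -1.e+00] tool delta mm [-0.  -1.3 -0.7]
```

View pics/c5.png

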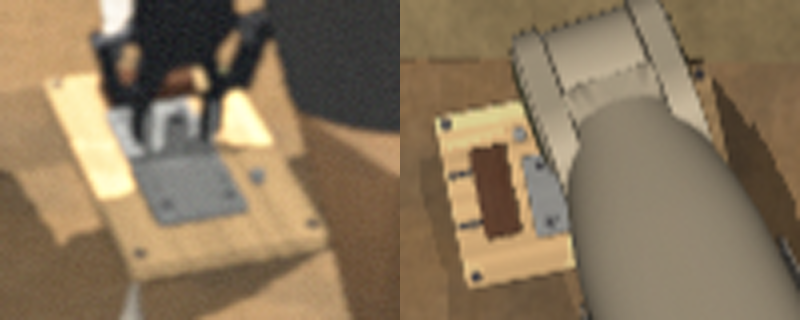

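The plate rests flat on the board, released. Now I regrip it lightly, a bit lower, for the slide.

Emit:
{"method": "send_rows", "body": {"plan": [[0.0,[0,0,2],[0,0,0]],[0.0,[0,0,0],[0,0,0]],[0.9,[0,0,0],[0,0,0]],[0.9,[0,0,0],[0,0,0]],[0.9,[0,0,0],[0,0,0]],[0.9,[0,0,0],[0,0,0]],[0.9,[0,0,0],[0,0,0]],[0.9,[0,0,0],[0,0,0]]], "force": 40}}

```text
time_s: 9.82
ee_pos: [0.4351, 0.2377, 0.0368]
orientation: [1.985, 2.435, 0.001]
contact_force: [0.5, -0.3, 0.3]
grip_width: 0.215
grasp_force: 39.1
```

```bash
cat >> h.py <<'E'
def st(yaw=11.6,org=(.440,.257)):
    s=arm.read_state(); y=np.radians(yaw); R=np.array([[np.cos(y),-np.sin(y)],[np.sin(y),np.cos(y)]])
    T=Ro.from_rotvec(s['orientation']).as_matrix()
    print('t',round(s['time_s'],2),'board xy mm',(R.T@(s['ee_pos'][:2]-org)*1000).round(1),'z',s['ee_pos'][2].round(4),'F board',(R.T@s['contact_force'][:2]).round(1),s['contact_force'][2].round(1),'M board',(R.T@s['moment'][:2]).round(2),s['moment'][2].round(2),'yaw',np.degrees(np.arctan2(T[1,1],T[0,1])).round(2),'tilt',T[:2,2].round(4),'w',round(s['grip_width'],3),'g',round(s['grasp_force'],1))
E
python3 -c "
from h import *
st()"
```

```text
t 9.82 board xy mm [ -8.7 -18. ] z 0.0368 F board [ 0.4 -0.4] 0.3 M board [ 0.02 -0.16] -0.04 yaw 11.63 tilt [0.0004 0.0001] w 0.215 g 39.1
```

Emit:
{"method": "send_rows", "body": {"plan": [[0.9,[0,0,0.6],[0,0,0]],[0.9,[0,1.2,0],[0,0,0]],[0.9,[0,1.2,0],[0,0,0]],[0.9,[0,1.2,0],[0,0,0]],[0.9,[0,1.2,0],[0,0,0]],[0.9,[0,1.2,0],[0,0,0]],[0.9,[0,1.2,0],[0,0,0]],[0.9,[0,1.2,0],[0,0,0]]]}}

```text
time_s: 10.48
ee_pos: [0.4352, 0.2377, 0.0367]
orientation: [-1.978, -2.43, 0.016]
contact_force: [-24.7, -5.7, 31.5]
grip_width: 0.221
grasp_force: 43.3
```

```bash
python3 -c "
from h import *
st()"
```

```text
t 10.48 board xy mm [ -8.6 -18. ] z 0.0367 F board [-25.4  -0.6] 31.5 M board [-0.13  4.61] 0.0 yaw 11.7 tilt [-0.0131 -0.0028] w 0.221 g 43.3
```

Pressing down jammed it, and the plate hasn't moved. I back off and take off the down force.

Emit:
{"method": "send_rows", "body": {"plan": [[0.9,[0,-2.5,0],[0,0,0]],[0.9,[0,-2.5,0],[0,0,0]],[0.9,[0,-0.5,-0.3],[0,0,0]],[0.9,[0,0,-0.3],[0,0,0]],[0.9,[0,0,0],[0,0,0]]]}}

```text
time_s: 10.9
ee_pos: [0.4352, 0.2377, 0.0367]
orientation: [-1.983, -2.434, 0.005]
contact_force: [-6.8, -2.8, 7.5]
grip_width: 0.215
grasp_force: 40.1
```

```bash
python3 -c "
from h import *
st()"
```

```text
t 10.9 board xy mm [ -8.6 -18. ] z 0.0367 F board [-7.2 -1.3] 7.5 M board [-0.08  1.14] 0.05 yaw 11.65 tilt [-0.004  -0.0009] w 0.215 g 40.1
```

Emit:
{"method": "send_rows", "body": {"plan": [[0.9,[0,0,-0.2],[0,0,0]],[0.9,[0,0,-0.2],[0,0,0]],[0.9,[0,0,0],[0,0,0]],[0.9,[0,0,0],[0,0,0]]]}}

```text
time_s: 11.23
ee_pos: [0.4352, 0.2377, 0.0368]
orientation: [-1.983, -2.433, 0.005]
contact_force: [-6.1, -1.3, 5.9]
grip_width: 0.223
grasp_force: 39.8
```

```bash
python3 -c "
from h import *
st()"
```

```text
t 11.23 board xy mm [ -8.6 -17.9] z 0.0368 F board [-6.2 -0. ] 5.9 M board [-0.05  0.94] -0.01 yaw 11.65 tilt [-0.0043 -0.0009] w 0.223 g 39.8
```

Emit:
{"method": "send_rows", "body": {"plan": [[0.9,[0,0,-0.4],[0,0,0]],[0.9,[0,0,-0.4],[0,0,0]],[0.9,[0,0,-0.4],[0,0,0]],[0.9,[0,0,0],[0,0,0]]]}}

```text
time_s: 11.57
ee_pos: [0.4374, 0.238, 0.0374]
orientation: [-1.985, -2.435, 0.002]
contact_force: [0.2, -0.1, -9.1]
grip_width: 0.222
grasp_force: 39.3
```

```bash
python3 -c "
from h import *
st()"
```

```text
t 11.57 board xy mm [ -6.4 -18.1] z 0.0374 F board [ 0.1 -0.2] -9.1 M board [-0.    0.01] -0.04 yaw 11.63 tilt [-0.001  -0.0005] w 0.222 g 39.3
```

That lifted the plate slightly. I set it back down, still clear of everything, and release. From here I push with one pad bearing on the boss's foot, ungripped, so nothing tips or jams.

Emit:
{"method": "send_rows", "body": {"plan": [[0.9,[0,0,0.3],[0,0,0]],[0.9,[0,0,0.2],[0,0,0]],[0.9,[0,0,0.1],[0,0,0]],[0.9,[0,0,0],[0,0,0]],[0.9,[0,0,0],[0,0,0]]]}}

```text
time_s: 11.98
ee_pos: [0.4378, 0.2382, 0.0376]
orientation: [-1.985, -2.435, 0.0]
contact_force: [-0.7, -1.0, -9.9]
grip_width: 0.219
grasp_force: 39.3
```

```bash
python3 -c "
from h import *
st()"
```

```text
t 11.98 board xy mm [ -6. -18.] z 0.0376 F board [-0.9 -0.9] -9.9 M board [-0.01  0.04] 0.03 yaw 11.63 tilt [-0.  0.] w 0.219 g 39.3
```

Emit:
{"method": "send_rows", "body": {"plan": [[0.9,[0,0,0.3],[0,0,0]],[0.9,[0,0,0.3],[0,0,0]],[0.9,[0,0,0.2],[0,0,0]],[0.9,[0,0,0],[0,0,0]],[0.9,[0,0,0],[0,0,0]]]}}

```text
time_s: 12.4
ee_pos: [0.4377, 0.2382, 0.0369]
orientation: [-1.985, -2.435, -0.0]
contact_force: [0.2, -0.5, -10.0]
grip_width: 0.217
grasp_force: 39.3
```

```bash
python3 -c "
from h import *
st()"
```

```text
t 12.4 board xy mm [ -6.  -17.9] z 0.0369 F board [ 0.1 -0.5] -10.0 M board [-0.02 -0.04] -0.03 yaw 11.63 tilt [0.     0.0001] w 0.217 g 39.3
```

Emit:
{"method": "send_rows", "body": {"plan": [[0.9,[0,0,0.2],[0,0,0]],[0.9,[0,0,0.2],[0,0,0]],[0.9,[0,0,0.2],[0,0,0]],[0.9,[0,0,0],[0,0,0]],[0.9,[0,0,0],[0,0,0]]]}}

```text
time_s: 12.82
ee_pos: [0.4378, 0.2383, 0.0368]
orientation: [1.985, 2.435, 0.001]
contact_force: [-2.3, -0.8, -0.2]
grip_width: 0.218
grasp_force: 39.9
```

Now on the board. I open slightly, tilt the tips forward 2.5° and drop 2.5 mm.

Emit:
{"method": "send_rows", "body": {"plan": [[0.3,[0,0,0],[0,0,0]],[0.3,[0,0,0],[0,0,0]],[0.3,[0,0,0],[0,0,0]],[0.3,[0,0,0],[-2.5,0,0]],[0.3,[0,0,1],[0,0,0]],[0.3,[0,0,1],[0,0,0]],[0.3,[0,0,0.5],[0,0,0]],[0.3,[0,0,0],[0,0,0]]]}}

```text
time_s: 13.48
ee_pos: [0.4383, 0.2384, 0.0339]
orientation: [1.967, 2.413, 0.053]
contact_force: [0.4, 0.3, 0.2]
grip_width: 0.352
grasp_force: 0.0
```

```bash
python3 -c "
from h import *
st()"
```

```text
t 13.48 board xy mm [ -5.4 -17.9] z 0.0339 F board [0.5 0.2] 0.2 M board [-0.05  0.04] 0.04 yaw 11.63 tilt [0.0427 0.0089] w 0.352 g 0.0
```

Emit:
{"method": "send_rows", "body": {"plan": [[0.3,[0,1,0.04],[0,0,0]],[0.3,[0,1,0.04],[0,0,0]],[0.3,[0,1,0.04],[0,0,0]],[0.3,[0,1,0.04],[0,0,0]],[0.3,[0,1,0.04],[0,0,0]],[0.3,[0,1,0.04],[0,0,0]],[0.3,[0,1,0.04],[0,0,0]],[0.3,[0,1,0.04],[0,0,0]]]}}

```text
time_s: 14.15
ee_pos: [0.4432, 0.2393, 0.0333]
orientation: [1.969, 2.416, 0.047]
contact_force: [-7.9, -1.9, 7.6]
grip_width: 0.349
grasp_force: 4.2
```

```bash
python3 -c "
from h import *
st()"
```

```text
t 14.15 board xy mm [ -0.4 -17.9] z 0.0333 F board [-8.1 -0.3] 7.6 M board [0.04 1.81] -0.04 yaw 11.65 tilt [0.0381 0.0079] w 0.349 g 4.2
```

Emit:
{"method": "send_rows", "body": {"plan": [[0.3,[0,-1,-0.5],[0,0,0]],[0.3,[0,0,-0.5],[0,0,0]],[0.3,[0,0,-0.5],[0,0,0]],[0.3,[0,0,0],[0,0,0]]]}}

```text
time_s: 14.48
ee_pos: [0.4434, 0.2393, 0.0346]
orientation: [1.968, 2.415, 0.05]
contact_force: [-3.2, -1.0, -2.6]
grip_width: 0.351
grasp_force: 1.9
```

Emit:
{"method": "send_rows", "body": {"plan": [[0.3,[0,0.7,0],[0,0,0]],[0.3,[0,0.7,0],[0,0,0]],[0.3,[0,0.7,0],[0,0,0]],[0.3,[0,0,0],[0,0,0]]]}}

```text
time_s: 14.82
ee_pos: [0.4469, 0.2401, 0.0353]
orientation: [1.967, 2.413, 0.053]
contact_force: [-4.2, -0.4, -2.7]
grip_width: 0.35
grasp_force: 1.9
```

```bash
python3 -c "
from h import *
st()"
```

```text
t 14.82 board xy mm [  3.4 -18. ] z 0.0353 F board [-4.1  0.5] -2.7 M board [-0.01  0.82] 0.02 yaw 11.62 tilt [0.0428 0.0088] w 0.35 g 1.9
```

Emit:
{"method": "send_rows", "body": {"plan": [[0.3,[0,0.7,0.02],[0,0,0]],[0.3,[0,0.7,0.02],[0,0,0]],[0.3,[0,0.7,0.02],[0,0,0]],[0.3,[0,0.7,0.02],[0,0,0]],[0.3,[0,0.6,0.02],[0,0,0]],[0.3,[0,0.5,0],[0,0,0]],[0.3,[0,0,0],[0,0,0]]]}}

```text
time_s: 15.4
ee_pos: [0.4507, 0.2409, 0.0355]
orientation: [1.967, 2.413, 0.053]
contact_force: [-3.2, -0.7, -3.1]
grip_width: 0.351
grasp_force: 1.8
```

```bash
python3 -c "
from h import *
st()"
```

```text
t 15.4 board xy mm [  7.3 -17.9] z 0.0355 F board [-3.3 -0.1] -3.1 M board [-0.09  0.76] 0.02 yaw 11.63 tilt [0.043  0.0089] w 0.351 g 1.8
```

Emit:
{"method": "send_rows", "body": {"plan": [[0.3,[0,0.6,0.1],[0,0,0]],[0.3,[0,0.5,0.1],[0,0,0]],[0.3,[0,0.5,0],[0,0,0]],[0.3,[0,0,0],[0,0,0]],[0.3,[0,0,0],[0,0,0]]]}}

```text
time_s: 15.82
ee_pos: [0.4518, 0.2411, 0.0354]
orientation: [1.967, 2.414, 0.052]
contact_force: [-4.6, -1.9, -0.7]
grip_width: 0.346
grasp_force: 2.6
```

```bash
python3 -c "
from h import *
st()"
```

```text
t 15.82 board xy mm [  8.3 -17.9] z 0.0354 F board [-4.9 -0.9] -0.7 M board [0.   1.08] -0.02 yaw 11.63 tilt [0.0422 0.0088] w 0.346 g 2.6
```

Emit:
{"method": "send_rows", "body": {"plan": [[0.3,[0,0.5,0],[0,0,0]],[0.3,[0,0.5,0],[0,0,0]],[0.3,[0,0.5,0],[0,0,0]],[0.3,[0,0,0],[0,0,0]],[0.3,[0,0,0],[0,0,0]]]}}

```text
time_s: 16.23
ee_pos: [0.4536, 0.2415, 0.0354]
orientation: [1.967, 2.413, 0.053]
contact_force: [-4.2, -0.7, -0.9]
grip_width: 0.35
grasp_force: 2.3
```

```bash
python3 -c "
from h import *
st()"
```

```text
t 16.23 board xy mm [ 10.2 -17.9] z 0.0354 F board [-4.3  0.1] -0.9 M board [0.02 1.01] 0.03 yaw 11.63 tilt [0.0427 0.0089] w 0.35 g 2.3
```

Emit:
{"method": "send_rows", "body": {"plan": [[0.3,[0,0.5,0],[0,0,0]],[0.3,[0,0.5,0],[0,0,0]],[0.3,[0,0.5,0],[0,0,0]],[0.3,[0,0,0],[0,0,0]],[0.3,[0,0,0],[0,0,0]]]}}

```text
time_s: 16.65
ee_pos: [0.4541, 0.2416, 0.0353]
orientation: [1.968, 2.414, 0.051]
contact_force: [-6.9, -1.3, 0.1]
grip_width: 0.351
grasp_force: 3.5
```

Run:
```python
from h import *
st()
p,d=snap('side','s6'); a,_=snap('top','t6')
l=cv2.resize(p[165:240,250:325,::-1],(560,560),interpolation=cv2.INTER_CUBIC)
cv2.imwrite('pics/c6.png',l)
```

```text
t 16.65 board xy mm [ 10.7 -17.9] z 0.0353 F board [-7.   0.1] 0.1 M board [0.04 1.49] -0.0 yaw 11.64 tilt [0.041  0.0085] w 0.351 g 3.5
```

View pics/c6.png

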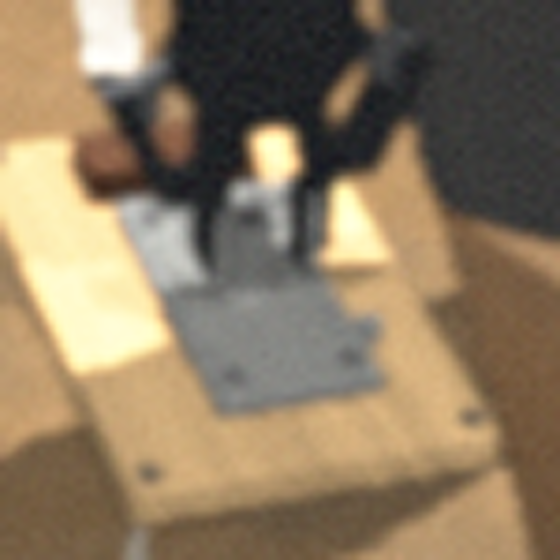

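The plate's long edge meets the near dowel at (365,335), lying flat. Force is starting to rise, so I press a little more to seat both dowels.

Emit:
{"method": "send_rows", "body": {"plan": [[0.3,[0,0.5,0],[0,0,0]],[0.3,[0,0.5,0],[0,0,0]],[0.3,[0,0.5,0],[0,0,0]],[0.3,[0,0.5,-0.1],[0,0,0]],[0.3,[0,0,0],[0,0,0]],[0.3,[0,0,0],[0,0,0]]]}}

```text
time_s: 17.25
ee_pos: [0.4542, 0.2416, 0.0352]
orientation: [1.969, 2.416, 0.047]
contact_force: [-10.3, -2.5, 4.4]
grip_width: 0.35
grasp_force: 5.4
```

```bash
python3 -c "
from h import *
st()"
```

```text
t 17.25 board xy mm [ 10.8 -17.9] z 0.0352 F board [-10.6  -0.4] 4.4 M board [0.04 2.37] -0.05 yaw 11.65 tilt [0.0379 0.0078] w 0.35 g 5.4
```

Seated on both dowels: about 10.6 N total and no further motion. Now I back off, turn the gripper 50° about the boss, and push diagonally, so the pad keeps the plate on the dowels while driving it to the stop.

Emit:
{"method": "send_rows", "body": {"plan": [[0.3,[0,-3,0],[0,0,0]],[0.3,[0,-4,0],[0,0,0]],[0.3,[0,-2,0],[2.5,0,0]],[0.3,[0,0,0],[0,0,0]]]}}

```text
time_s: 17.58
ee_pos: [0.4512, 0.2412, 0.0365]
orientation: [1.984, 2.433, 0.006]
contact_force: [1.2, -0.6, -0.6]
grip_width: 0.352
grasp_force: 0.0
```

```bash
python3 -c "
from h import *
st()"
```

```text
t 17.58 board xy mm [  7.8 -17.8] z 0.0365 F board [ 1.  -0.9] -0.6 M board [ 0.02 -0.08] 0.03 yaw 11.61 tilt [0.0043 0.0014] w 0.352 g 0.0
```

Emit:
{"method": "send_rows", "body": {"plan": [[0.3,[0,-1.3,0],[0,0,0]],[0.3,[0,0,0],[0,0,-7.1]],[0.3,[0,0,0],[0,0,-7.1]],[0.3,[0,0,0],[0,0,-7.1]],[0.3,[0,0,0],[0,0,-7.1]],[0.3,[0,0,0],[0,0,-7.1]],[0.3,[0,0,0],[0,0,-7.1]],[0.3,[0,0,0],[0,0,-7.1]]]}}

```text
time_s: 18.25
ee_pos: [0.4481, 0.2404, 0.0358]
orientation: [0.768, 3.043, 0.003]
contact_force: [-0.0, -0.6, 0.6]
grip_width: 0.35
grasp_force: 0.0
```

Emit:
{"method": "send_rows", "body": {"plan": [[0.3,[0,0,0],[0,0,0]],[0.3,[0,0,0],[0,0,0]],[0.3,[0,0,0],[-2.5,0,0]],[0.3,[0,0,0],[0,0,0]]]}}

```text
time_s: 18.58
ee_pos: [0.4466, 0.2398, 0.0353]
orientation: [0.78, 3.03, 0.068]
contact_force: [-1.4, -0.4, -0.5]
grip_width: 0.344
grasp_force: 0.0
```

```bash
python3 -c "
from h import *
st()"
```

```text
t 18.58 board xy mm [  3.  -18.2] z 0.0353 F board [-1.4 -0.1] -0.5 M board [-0.12  0.11] 0.03 yaw 61.14 tilt [0.0221 0.0392] w 0.344 g 0.0
```

Emit:
{"method": "send_rows", "body": {"plan": [[0.3,[-2,2,0.05],[0,0,0]],[0.3,[0,2,0.1],[0,0,0]],[0.3,[0,1,0.05],[0,0,0]],[0.3,[0,1,0.05],[0,0,0]],[0.3,[0,1,0.05],[0,0,0]],[0.3,[0,0,0],[0,0,0]],[0.3,[0,0,0],[0,0,0]]]}}

```text
time_s: 19.17
ee_pos: [0.452, 0.2449, 0.0352]
orientation: [0.775, 3.032, 0.064]
contact_force: [-0.5, -3.9, 2.2]
grip_width: 0.351
grasp_force: 1.8
```

```bash
python3 -c "
from h import *
st()"
```

```text
t 19.17 board xy mm [  9.3 -14.3] z 0.0352 F board [-1.3 -3.7] 2.2 M board [-0.79  0.24] 0.06 yaw 61.31 tilt [0.0208 0.037 ] w 0.351 g 1.8
```

Emit:
{"method": "send_rows", "body": {"plan": [[0.3,[0.4,0.8,0],[0,0,0]],[0.3,[0.4,0.8,0],[0,0,0]],[0.3,[0.4,0.7,0],[0,0,0]],[0.3,[0.4,0.7,0],[0,0,0]],[0.3,[0.4,0.7,0],[0,0,0]],[0.3,[0,0,0],[0,0,0]]]}}

```text
time_s: 19.67
ee_pos: [0.4515, 0.2476, 0.0352]
orientation: [0.777, 3.032, 0.059]
contact_force: [-0.8, -8.3, 3.7]
grip_width: 0.351
grasp_force: 4.1
```

```bash
python3 -c "
from h import *
st()"
```

```text
t 19.67 board xy mm [  9.4 -11.6] z 0.0352 F board [-2.5 -7.9] 3.7 M board [-1.83  0.63] -0.0 yaw 61.26 tilt [0.0202 0.034 ] w 0.351 g 4.1
```

Emit:
{"method": "send_rows", "body": {"plan": [[0.3,[0.2,0.8,-0.05],[0,0,0]],[0.3,[0.2,0.8,-0.05],[0,0,0]],[0.3,[0.2,0.8,-0.05],[0,0,0]],[0.3,[0.3,0.7,-0.05],[0,0,0]],[0.3,[0.3,0.7,0],[0,0,0]],[0.3,[0,0,0],[0,0,0]]]}}

```text
time_s: 20.17
ee_pos: [0.451, 0.2506, 0.0351]
orientation: [0.778, 3.034, 0.056]
contact_force: [-2.5, -11.4, 4.3]
grip_width: 0.35
grasp_force: 5.6
```

```bash
python3 -c "
from h import *
st()"
```

```text
t 20.17 board xy mm [ 9.5 -8.5] z 0.0351 F board [ -4.8 -10.7] 4.3 M board [-2.25  1.11] 0.03 yaw 61.24 tilt [0.0179 0.0322] w 0.35 g 5.6
```

Emit:
{"method": "send_rows", "body": {"plan": [[0.3,[0,0,-0.3],[0,0,0]],[0.3,[0.4,0.7,-0.05],[0,0,0]],[0.3,[0.4,0.7,-0.05],[0,0,0]],[0.3,[0.4,0.7,-0.05],[0,0,0]],[0.3,[0,0,0],[0,0,0]],[0.3,[0,0,0],[0,0,0]]]}}

```text
time_s: 20.67
ee_pos: [0.4504, 0.2535, 0.0352]
orientation: [0.777, 3.035, 0.057]
contact_force: [-3.0, -9.7, 2.0]
grip_width: 0.346
grasp_force: 4.6
```

```bash
python3 -c "
from h import *
st()"
```

```text
t 20.67 board xy mm [ 9.5 -5.5] z 0.0352 F board [-4.9 -8.9] 2.0 M board [-1.65  1.02] 0.04 yaw 61.26 tilt [0.0167 0.0334] w 0.346 g 4.6
```

Emit:
{"method": "send_rows", "body": {"plan": [[0.3,[0.4,0.7,-0.05],[0,0,0]],[0.3,[0.4,0.7,-0.05],[0,0,0]],[0.3,[0.4,0.7,-0.05],[0,0,0]],[0.3,[0.4,0.7,-0.05],[0,0,0]],[0.3,[0,0,0],[0,0,0]],[0.3,[0,0,0],[0,0,0]]]}}

```text
time_s: 21.17
ee_pos: [0.4498, 0.2566, 0.0352]
orientation: [0.778, 3.036, 0.057]
contact_force: [-3.6, -9.8, 1.1]
grip_width: 0.349
grasp_force: 4.7
```

```bash
python3 -c "
from h import *
st()"
```

```text
t 21.17 board xy mm [ 9.5 -2.4] z 0.0352 F board [-5.5 -8.9] 1.1 M board [-1.65  1.13] 0.05 yaw 61.26 tilt [0.0157 0.0332] w 0.349 g 4.7
```

Emit:
{"method": "send_rows", "body": {"plan": [[0.3,[0.3,0.6,-0.03],[0,0,0]],[0.3,[0.3,0.6,-0.03],[0,0,0]],[0.3,[0.3,0.6,0],[0,0,0]],[0.3,[0,0,0],[0,0,0]],[0.3,[0,0,0],[0,0,0]]]}}

```text
time_s: 21.58
ee_pos: [0.4498, 0.2567, 0.0352]
orientation: [0.779, 3.035, 0.05]
contact_force: [-3.0, -15.4, 1.4]
grip_width: 0.352
grasp_force: 7.3
```

```bash
python3 -c "
from h import *
st()"
```

```text
t 21.58 board xy mm [ 9.6 -2.2] z 0.0352 F board [ -6.  -14.5] 1.4 M board [-2.92  1.23] 0.06 yaw 61.21 tilt [0.0157 0.0292] w 0.352 g 7.3
```

Now against the stop (Fy is up to 14.5 N with no motion). I add push toward the dowels and hold.

Emit:
{"method": "send_rows", "body": {"plan": [[0.3,[-0.7,0.6,0],[0,0,0]],[0.3,[-0.7,0.6,0],[0,0,0]],[0.3,[-0.7,0.6,0],[0,0,0]],[0.3,[0,0,0],[0,0,0]],[0.3,[0,0,0],[0,0,0]],[0.3,[0,0,0],[0,0,0]]]}}

```text
time_s: 22.08
ee_pos: [0.4499, 0.2567, 0.035]
orientation: [0.78, 3.039, 0.047]
contact_force: [-8.4, -16.3, 7.8]
grip_width: 0.353
grasp_force: 9.3
```

```bash
python3 -c "
from h import *
st()"
```

```text
t 22.08 board xy mm [ 9.6 -2.3] z 0.035 F board [-11.5 -14.3] 7.8 M board [-2.98  2.58] 0.0 yaw 61.21 tilt [0.0111 0.0282] w 0.353 g 9.3
```

Emit:
{"method": "send_rows", "body": {"plan": [[0.3,[-0.4,0.7,-0.2],[0,0,0]],[0.3,[-0.4,0.7,-0.2],[0,0,0]],[0.3,[-0.2,0.4,-0.1],[0,0,0]],[0.3,[0,0,0],[0,0,0]],[0.3,[0,0,0],[0,0,0]],[0.3,[0,0,0],[0,0,0]],[0.3,[0,0,0],[0,0,0]],[0.3,[0,0,0],[0,0,0]]]}}

```text
time_s: 22.75
ee_pos: [0.4499, 0.2568, 0.035]
orientation: [0.781, 3.041, 0.043]
contact_force: [-12.4, -19.0, 8.9]
grip_width: 0.352
grasp_force: 11.1
```

```bash
python3 -c "
from h import *
st()"
```

```text
t 22.75 board xy mm [ 9.7 -2.2] z 0.035 F board [-15.9 -16.1] 8.9 M board [-3.39  3.22] 0.03 yaw 61.2 tilt [0.0081 0.0261] w 0.352 g 11.1
```

Emit:
{"method": "send_rows", "body": {"plan": [[0.3,[-0.5,0.4,-0.1],[0,0,0]],[0.3,[-0.4,0.4,-0.1],[0,0,0]],[0.3,[-0.4,0.3,-0.1],[0,0,0]],[0.3,[0,0,0],[0,0,0]],[0.3,[0,0,0],[0,0,0]],[0.3,[0,0,0],[0,0,0]],[0.3,[0,0,0],[0,0,0]],[0.3,[0,0,0],[0,0,0]]]}}

```text
time_s: 23.42
ee_pos: [0.45, 0.2568, 0.035]
orientation: [-0.781, -3.041, -0.041]
contact_force: [-15.2, -18.6, 10.6]
grip_width: 0.348
grasp_force: 12.0
```

Emit:
{"method": "send_rows", "body": {"plan": [[0.3,[0,0,0],[0,0,0]],[0.3,[0,0,0],[0,0,0]],[0.3,[0,0,0],[0,0,0]],[0.3,[0,0,0],[0,0,0]],[0.3,[0,0,0],[0,0,0]],[0.3,[0,0,0],[0,0,0]],[0.3,[0,0,0],[0,0,0]],[0.3,[0,0,0],[0,0,0]]]}}

```text
time_s: 24.08
ee_pos: [0.4499, 0.2568, 0.0349]
orientation: [-0.781, -3.041, -0.041]
contact_force: [-15.4, -18.9, 11.1]
grip_width: 0.35
grasp_force: 12.0
```

```bash
python3 -c "
from h import *
st()"
```

```text
t 24.08 board xy mm [ 9.7 -2.2] z 0.0349 F board [-18.9 -15.4] 11.1 M board [-3.36  3.88] 0.0 yaw 61.2 tilt [0.0051 0.0255] w 0.35 g 12.0
```

Emit:
{"method": "send_rows", "body": {"plan": [[0.3,[0,0,-0.2],[0,0,0]],[0.3,[0,0,-0.2],[0,0,0]],[0.3,[0,0,-0.2],[0,0,0]],[0.3,[0,0,0],[0,0,0]],[0.3,[0,0,0],[0,0,0]],[0.3,[0,0,0],[0,0,0]],[0.3,[0,0,0],[0,0,0]],[0.3,[0,0,0],[0,0,0]]]}}

```text
time_s: 24.75
ee_pos: [0.4499, 0.2568, 0.035]
orientation: [-0.781, -3.041, -0.041]
contact_force: [-13.8, -18.7, 6.7]
grip_width: 0.347
grasp_force: 11.4
```

```bash
python3 -c "
from h import *
st()"
```

```text
t 24.75 board xy mm [ 9.7 -2.2] z 0.035 F board [-17.3 -15.6] 6.7 M board [-3.17  3.44] -0.03 yaw 61.2 tilt [0.005  0.0255] w 0.347 g 11.4
```

Emit:
{"method": "send_rows", "body": {"plan": [[0.3,[0.3,0.5,-0.2],[0,0,0]],[0.3,[0.3,0.5,-0.2],[0,0,0]],[0.3,[0,0,0],[0,0,0]],[0.3,[0,0,0],[0,0,0]],[0.3,[0,0,0],[0,0,0]],[0.3,[0,0,0],[0,0,0]],[0.3,[0,0,0],[0,0,0]],[0.3,[0,0,0],[0,0,0]]]}}

```text
time_s: 25.42
ee_pos: [0.4499, 0.2568, 0.035]
orientation: [-0.782, -3.041, -0.037]
contact_force: [-12.1, -21.1, 4.3]
grip_width: 0.35
grasp_force: 12.5
```

Emit:
{"method": "send_rows", "body": {"plan": [[0.3,[0,0,0],[0,0,0]],[0.3,[0,0,0],[0,0,0]],[0.3,[0,0,0],[0,0,0]],[0.3,[0,0,0],[0,0,0]]]}}

```text
time_s: 25.75
ee_pos: [0.4499, 0.2568, 0.035]
orientation: [-0.782, -3.042, -0.037]
contact_force: [-11.4, -22.6, 3.1]
grip_width: 0.347
grasp_force: 12.5
```

```bash
python3 -c "
from h import *
st()"
```

```text
t 25.75 board xy mm [ 9.7 -2.2] z 0.035 F board [-15.7 -19.8] 3.1 M board [-3.94  3.32] 0.03 yaw 61.17 tilt [0.0049 0.0232] w 0.347 g 12.5
```

Held firmly well over half a second, with x 15.7 N on the two dowels and y 19.8 N toward the stop at the tool. Back off.

Emit:
{"method": "send_rows", "body": {"plan": [[0.3,[0,-1.5,0],[0,0,0]],[0.3,[0,-2,0],[0,0,0]],[0.3,[0,-2,0],[0,0,0]],[0.3,[0,-2,0],[0,0,0]],[0.3,[0,-1.5,0],[0,0,0]],[0.3,[0,0,0],[0,0,0]],[0.3,[0,0,0],[0,0,0]]]}}

```text
time_s: 26.33
ee_pos: [0.452, 0.2553, 0.0372]
orientation: [0.776, 3.037, 0.062]
contact_force: [-3.6, -5.0, -4.1]
grip_width: 0.351
grasp_force: 2.9
```

```bash
python3 -c "
from h import *
st()"
```

```text
t 26.33 board xy mm [11.4 -4.1] z 0.0372 F board [-4.5 -4.1] -4.1 M board [-0.67  1.11] 0.04 yaw 61.31 tilt [0.0163 0.0364] w 0.351 g 2.9
```

Emit:
{"method": "send_rows", "body": {"plan": [[0.3,[0,-2,0],[0,0,0]],[0.3,[0,-2,0],[0,0,0]],[0.3,[0,-1,0],[0,0,0]],[0.3,[0,0,0],[0,0,0]],[0.3,[0,0,0],[0,0,0]]]}}

```text
time_s: 26.75
ee_pos: [0.4531, 0.2523, 0.0389]
orientation: [0.774, 3.031, 0.069]
contact_force: [-0.3, 0.3, -0.5]
grip_width: 0.351
grasp_force: 0.0
```

```bash
python3 -c "
from h import *
st()"
```

```text
t 26.75 board xy mm [11.9 -7.2] z 0.0389 F board [-0.2  0.4] -0.5 M board [-0.02  0.02] 0.02 yaw 61.34 tilt [0.023  0.0394] w 0.351 g 0.0
```

Free. Lift straight off and move aside to look.

Emit:
{"method": "send_rows", "body": {"plan": [[0.3,[0,0,-10],[0,0,0]],[0.3,[0,0,-20],[0,0,0]],[0.3,[0,0,-30],[0,0,0]],[0.3,[0,0,-35],[0,0,0]],[0.3,[0,0,-35],[0,0,0]],[0.3,[0,0,-35],[0,0,0]],[0.3,[0,0,0],[0,0,0]]]}}

```text
time_s: 27.33
ee_pos: [0.4524, 0.2468, 0.2115]
orientation: [0.772, 3.022, 0.077]
contact_force: [0.8, 0.2, 0.3]
grip_width: 0.351
grasp_force: 0.0
```

Emit:
{"method": "send_rows", "body": {"plan": [[0.3,[0,-25,0],[0,0,0]],[0.3,[0,-25,0],[0,0,0]],[0.3,[0,-25,0],[0,0,0]],[0.3,[0,-25,0],[0,0,0]],[0.3,[0,-25,0],[0,0,0]],[0.3,[0,-25,0],[0,0,0]],[0.3,[0,-25,0],[0,0,0]],[0.3,[0,-25,0],[0,0,0]]]}}

```text
time_s: 28.0
ee_pos: [0.3523, 0.0695, 0.195]
orientation: [0.774, 3.031, 0.067]
contact_force: [0.3, -0.9, 0.1]
grip_width: 0.354
grasp_force: 0.0
```

Emit:
{"method": "send_rows", "body": {"plan": [[0.3,[0,-25,0],[0,0,0]],[0.3,[0,-25,0],[0,0,0]],[0.3,[0,-25,0],[0,0,0]],[0.3,[0,-25,0],[0,0,0]],[0.3,[0,-25,0],[0,0,0]],[0.3,[0,-25,0],[0,0,0]],[0.3,[0,0,0],[0,0,0]]]}}

```text
time_s: 28.58
ee_pos: [0.2798, -0.0641, 0.1883]
orientation: [0.783, 3.029, 0.063]
contact_force: [0.0, -0.7, 0.3]
grip_width: 0.345
grasp_force: 0.0
```

Run:
```python
from h import *
st()
p,d=snap('side','s9'); a,_=snap('top','t9')
l=cv2.resize(p[165:240,245:320,::-1],(400,400),interpolation=cv2.INTER_CUBIC)
r=cv2.resize(a[112:187,200:275,::-1],(400,400),interpolation=cv2.INTER_CUBIC)
cv2.imwrite('pics/c9.png',np.hstack([l,r]))
```

```text
t 28.58 board xy mm [-221.5 -282.3] z 0.1883 F board [-0.1 -0.7] 0.3 M board [-0.02  0.01] -0.04 yaw 61.0 tilt [0.022  0.0362] w 0.345 g 0.0
```

View pics/c9.png

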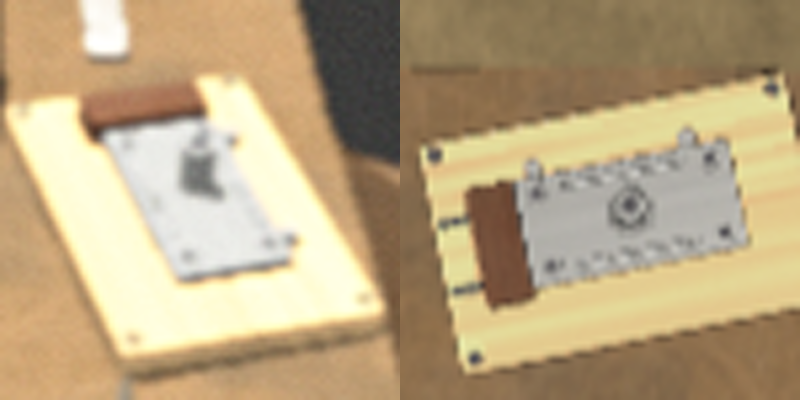

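The plate sits flat. Its edge is on both dowels (top half: 532,170 and 688,137) and its end is on the stop (520,230). A numeric check:

Run:
```python
from h import *
p=np.load('pics/t9.npz')['p']; hsv=cv2.cvtColor(p,cv2.COLOR_RGB2HSV)
y=np.radians(11.6); R=np.array([[np.cos(y),-np.sin(y)],[np.sin(y),np.cos(y)]])
def rect(m,h,roi):
    u0,u1,v0,v1=roi; M=np.zeros(m.shape,np.uint8); M[v0:v1,u0:u1]=m[v0:v1,u0:u1]*255
    M=cv2.morphologyEx(cv2.morphologyEx(M,cv2.MORPH_CLOSE,np.ones((5,5))),cv2.MORPH_OPEN,np.ones((7,7)))
    c=max(cv2.findContours(M,0,2)[0],key=cv2.contourArea)
    w=((ray('top',c[:,0],h)[:,:2]-[.4405,.257])@R*1000).astype(np.float32); return cv2.minAreaRect(w)
print('plate',rect((hsv[...,1]<55)&(hsv[...,2]>60),.028,(212,272,132,170)))
print('stop',rect((hsv[...,2]<125)&(hsv[...,1]>80),.036,(208,228,142,172)))
```

```text
plate ((7.14472770690918, -4.54339599609375), (73.46497344970703, 138.698974609375), 0.028276419267058372)
stop ((1.63397216796875, 79.3406982421875), (72.3135757446289, 26.994659423828125), 0.10114812850952148)
```

```bash
python3 -c "
from h import *
print(arm.close_job())"
```

```text
the job is handed in; nothing more can be done
None
```

The job is handed in at about 28.7 s of the 72 s: the steel plate rests flat and flush on both dowels and the stop. I pressed it home with about 16–19 N total toward the dowels and 15–20 N toward the stop for well over half a second. Those are tool readings, so each contact's share is inferred. On the first try at sliding it jammed; freeing it lifted the plate briefly by about 0.6 mm, clear of the dowels and stop, so I set it down and released it again before the slide that counted.

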